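Put the case-press dies away by diameter

ROBOT

A 6-joint arm with a two-finger parallel gripper is mounted at the origin on the work surface. World frame = base frame: x ahead of the robot, y to its left, z up, the work surface at z = 0. Lengths are in mm, angles in rad, forces in N, time in s.
With the tool pointing down it reaches from about 275 to 1000 mm from the base axis. Payload 8.4 kg.
Tool frame: the origin (TCP) lies on the centre line of the jaws, within the pads' length; the fingertips stand 25 mm ahead of it and the grasp point (between the pads) lies 6 mm ahead of it; z points along the fingers, y is the line along which they close (so a half turn about z gives the same grasp; the last joint's range is limited). The gripper opens to 85 mm and grips with 20 to 120 N. Pads are 22 mm wide; open, the fingers measure 114 mm over their backs; the gripper's body (76 mm by 85 mm) begins 54 mm behind the grasp point. The pads swing forward as they close: fully open they stand 13 mm farther back than shut.
Start: joints at [1.19, 0.353, 1.633, -0, 1.155, -0.002], TCP at [231.127, 580.696, 256.281] pointing down, gripper open.
Joint ranges: [-2.63, 2.63], [-0.92, 2.1], [0.06, 2.66], [-1.3, 4.44], [0, 2.69], [-3.02, 3.02]. Speed limits (rad/s): [2.22, 2.22, 2.79, 3.14, 3.14, 3.14].

INTERFACE

Orientations are given as [roll, pitch, yaw] about the fixed x, y, z axes, in that order (R = Rz(yaw) Ry(pitch) Rx(roll)).
In Python, from rig import r gives the robot as it stands.
- The arm moves only by the shell command python3 -m jog 'ROWS' [FORCE]. ROWS is JSON, a list of rows, each a list of 3 entries, a list of its own where there are three numbers: the turn, a rotation vector about the tool's x, y, z in rad, then the shift along the tool's x, y, z in m, then the opening, from -1 (shut) to 1 (fully open). In form: [[[rx, ry, rz], [x, y, z], gripper], ...]. A call has 1 to 12 rows; each row shifts and turns the commanded pose from where the row before left it, along the tool's axes as they then stand; what a row does not reach is not made up. A row lasts 1/10 s, in which the tool goes at most 50 mm and 8.59 degrees, less where a joint would pass 70% of its speed; a pose out of reach is approached as far as the arm can. A call with a gripper value outside its range is refused whole. The fingers move at their own pace and stop on an object; FORCE is the grip in N (left out, the last holds). Time passes only in rows, so rows that do not move let the fingers close. It gives the time, the measured TCP pose, the force, the opening and the grip force at its end, in the units of the state.
- r.sense(): the state, without advancing time (a new reading comes with each control period).
- r.grab_frame(name): name is "scene" or "side" or "wrist"; returns the picture (480x640x3 uint8, red, green, blue); there is no depth.
- r.camera_params(name): a dict with "fx", "fy", "cx", "cy" (pixels), "rvec" (rotation vector, rad) and "tvec" (3), from world to camera coordinates, as OpenCV has them; the wrist camera has in their place "hand_eye" (4x4, takes a point from camera to tool coordinates, whose origin is the TCP and whose axes are the flange's). Camera axes: x right, y down, z forward; pixel columns grow to the right and rows downward; lengths in mm; the calibration is good to about 2 mm. A picture is of the moment at which its call begins: read the wrist's pose just before it. camera_params takes no time and is no camera call.
- r.sign_off(): hands the job in; it is judged then, once.
The state is a dict: "clock": time; "qpos": joint angles; "qvel": joint speeds; "joint_efforts": joint torques, N m; "eef_pos": TCP position; "tcp_rot": TCP orientation; "contact_force": force on the tool from outside, world axes, zero at the start; "wrist_torque": the same for the moment, N m; "opening": opening from 0.0 (shut) to 1.0 (fully open); "grasp_force": force on a finger pad.
Only numpy, scipy, OpenCV 4.12 (cv2) and the standard library are available. Lean on these libraries where they do the work, as an engineer would, in place of code of your own. Each camera call takes 0.05 s, during which the arm holds its last target. There are 200 camera calls.

TASK

Stand the four loose aluminium pressing dies upright on the wooden rack, each centred on its own brass ring, in order of diameter: the narrowest on the ring next to the brass knob post, the widest on the ring farthest from it (their heights do not matter). Leave the open watch movement where it stands.

Things in the scene. Friction and masses are not known exactly. Their poses are not given: they have to be found in the camera images.
- die_22: The smallest pressing die in diameter: a plain turned aluminium disc, 22 mm in diameter and 28 mm tall, with a 4 mm deep cup in its top and a shallow groove round its side; standing upright, cup up, on the bench (z = 0). Loose, 29 g give or take 30 %. Origin: centre of its underside; z up through its axis.
- die_33: The second smallest pressing die in diameter: a plain turned aluminium disc, 33 mm in diameter and 22 mm tall, with a 4 mm deep cup in its top and a shallow groove round its side; standing upright, cup up, on the bench (z = 0). Loose, 51 g give or take 30 %. Origin: centre of its underside; z up through its axis.
- die_44: The second largest pressing die in diameter: a plain turned aluminium disc, 44 mm in diameter and 30 mm tall, with a 4 mm deep cup in its top and a shallow groove round its side; standing upright, cup up, on the bench (z = 0). Loose, 123 g give or take 30 %. Origin: centre of its underside; z up through its axis.
- die_56: The largest pressing die in diameter: a plain turned aluminium disc, 56 mm in diameter and 24 mm tall, with a 4 mm deep cup in its top and a shallow groove round its side; standing upright, cup up, on the bench (z = 0). Loose, 160 g give or take 30 %. Origin: centre of its underside; z up through its axis.
- mark_a: End ring of a straight row a, b, c, d, 72 mm apart: a thin flush brass ring, 64 mm in diameter, with a centre dot, along the middle of the die rack, a fixed dark-wood board 390 x 80 x 14 mm high. All four look alike. Origin: the ring's centre on the rack's top face (14 mm above the bench); y along the row from d to a, z up.
- mark_b: Inner ring of a straight row a, b, c, d, 72 mm apart: a thin flush brass ring, 64 mm in diameter, with a centre dot, along the middle of the die rack, a fixed dark-wood board 390 x 80 x 14 mm high. All four look alike. Origin: the ring's centre on the rack's top face (14 mm above the bench); y along the row from d to a, z up.
- mark_c: Inner ring of a straight row a, b, c, d, 72 mm apart: a thin flush brass ring, 64 mm in diameter, with a centre dot, along the middle of the die rack, a fixed dark-wood board 390 x 80 x 14 mm high. All four look alike. Origin: the ring's centre on the rack's top face (14 mm above the bench); y along the row from d to a, z up.
- mark_d: End ring of a straight row a, b, c, d, 72 mm apart: a thin flush brass ring, 64 mm in diameter, with a centre dot, along the middle of the die rack, a fixed dark-wood board 390 x 80 x 14 mm high. All four look alike. Origin: the ring's centre on the rack's top face (14 mm above the bench); y along the row from d to a, z up.
- post: Brass knob post, 22 mm in diameter and 38 mm tall, fixed upright on one end of the rack's top face, 58 mm beyond the nearest ring. It may stand at either end of the row (beyond ring a or beyond ring d); the other end has only a flat dark screw head. Origin: centre of its foot, on the rack's top face.
- movement: An open watch movement, brass-faced with small wheels, in a round dark steel holder 40 mm in diameter, about 14 mm tall, with a winding crown on a stem reaching 31 mm from its centre along its y. Loose, 70 g; stands on the bench among the dies. Not to be moved. Origin: centre of its underside.
Mind the look-alikes: they are no part of the job. Leave any green or purple look-alike of the die_33 alone.

How it is judged (in metres and radians):
At the end, for the whole second after the job is handed in: Each die stands upright (within 0.1 rad) and at rest on the rack with its centre within 12 mm of its ring's centre and its underside within 4 mm of the rack's top; from the ring nearest the knob post outwards the diameters are 22, 33, 44, 56 mm (((horizontal distance between post and mark_a below 0.1 m and horizontal distance between die_22 and mark_a below 0.012 m and z of die_22 in the frame of mark_a between -0.004 and 0.004 m and horizontal distance between die_33 and mark_b below 0.012 m and z of die_33 in the frame of mark_b between -0.004 and 0.004 m and horizontal distance between die_44 and mark_c below 0.012 m and z of die_44 in the frame of mark_c between -0.004 and 0.004 m and horizontal distance between die_56 and mark_d below 0.012 m and z of die_56 in the frame of mark_d between -0.004 and 0.004 m) or (horizontal distance between post and mark_d below 0.1 m and horizontal distance between die_22 and mark_d below 0.012 m and z of die_22 in the frame of mark_d between -0.004 and 0.004 m and horizontal distance between die_33 and mark_c below 0.012 m and z of die_33 in the frame of mark_c between -0.004 and 0.004 m and horizontal distance between die_44 and mark_b below 0.012 m and z of die_44 in the frame of mark_b between -0.004 and 0.004 m and horizontal distance between die_56 and mark_a below 0.012 m and z of die_56 in the frame of mark_a between -0.004 and 0.004 m)) and angle between each of die_22, die_33, die_44, die_56's own z axis and vertical below 0.1 rad and linear speed of each of die_22, die_33, die_44, die_56 below 0.02 m/s); the robot touches nothing.
It fails at once if the open watch movement is pushed or lifted more than 12 mm from its place (distance of movement from where it was at the start of the episode above 0.012 m).
It also fails if it takes over 93 s, if anything falls off the work surface, if the arm or the gripper's body presses on something with over 40 N, if the wrist force passes 120 N, or if a joint passes its speed limit or range.

## Working session

There is one attempt and no reset: what is moved stays moved. The work goes in short steps, Python scripts to look and compute and a shell command to move; the robot and the scene stay as the last step left them, time stands still between calls to the robot, and variables do not carry over. Pictures are saved under pics/ and viewed, at most 14 in all, crops included, and the job is handed in when it is done.

```bash
mkdir -p pics; ls; python3 - <<'E'
from rig import r
import cv2
s=r.sense();print({k:s[k] for k in('clock','eef_pos','tcp_rot','opening')})
for n in('scene','side','wrist'):
    cv2.imwrite(f'pics/{n}0.png',r.grab_frame(n)[:,:,::-1]);print(n,r.camera_params(n))
E
```

```text
pics
{'clock': 0.0, 'eef_pos': array([230.95302873, 580.28698032, 255.56828155]), 'tcp_rot': array([-3.14022855e+00, -4.15982386e-06,  2.76282310e+00]), 'opening': 0.9993761431656918}
scene {'fx': 473.1109645614873, 'fy': 473.1109645614873, 'cx': 320.65383197197997, 'cy': 253.4827405465435, 'rvec': array([ 1.25411794,  2.27121236, -0.97534964]), 'tvec': array([ 322.66936021, -268.86920468, 1232.55709226])}
side {'fx': 483.7921411286019, 'fy': 483.7921411286019, 'cx': 314.9963099477534, 'cy': 241.32167026005754, 'rvec': array([ 2.14485438, -0.19125232,  0.10333809]), 'tvec': array([-499.91243728,   69.00028476,  869.10731793])}
wrist {'fx': 348.27649320117285, 'fy': 348.27649320117285, 'cx': 319.60886602267306, 'cy': 242.47957430606863, 'hand_eye': array([[-1.80435216e-04, -9.44415697e-01, -3.28753646e-01,
         8.44203953e+01],
       [ 9.99999736e-01, -4.01618733e-04,  6.04890226e-04,
        -2.40497503e-01],
       [-7.03301447e-04, -3.28753450e-01,  9.44415520e-01,
        -1.17910050e+02],
       [ 0.00000000e+00,  0.00000000e+00,  0.00000000e+00,
         1.00000000e+00]])}
```

View pics/scene0.png

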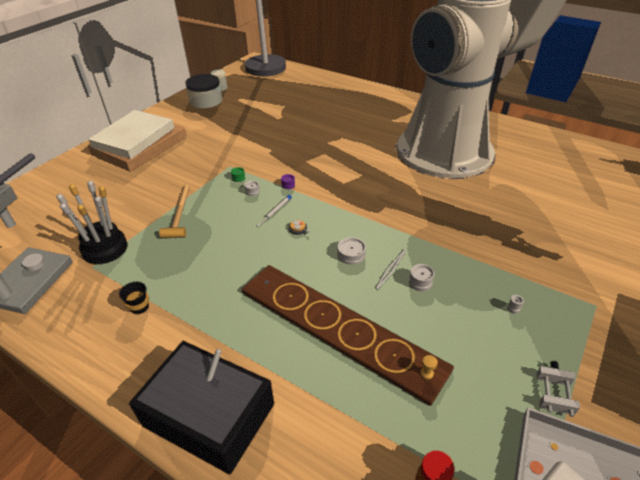

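View pics/side0.png

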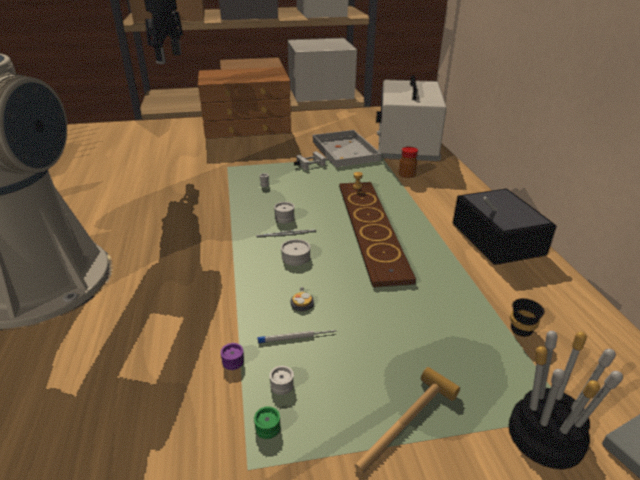

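View pics/wrist0.png

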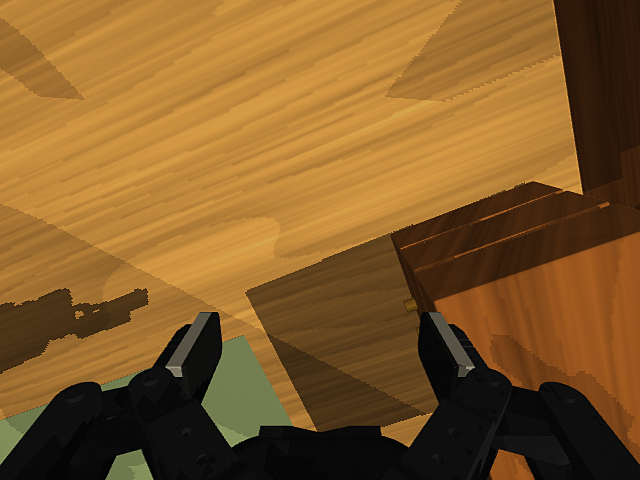

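The scene view shows the rack with its post at the right end, near (430,366). The dies' tops are near (516,300), (251,186), (422,272) and (351,246), the movement near (298,227), and the green and purple decoys at the upper left. I'll enlarge both views to read the pixels.

```bash
python3 - <<'E'
import cv2
a=cv2.imread('pics/scene0.png');cv2.imwrite('pics/sc1.png',cv2.resize(a[160:400,225:535],None,fx=2.5,fy=2.5,interpolation=cv2.INTER_CUBIC))
a=cv2.imread('pics/side0.png');cv2.imwrite('pics/sd1.png',cv2.resize(a[165:405,220:420],None,fx=2.5,fy=2.5,interpolation=cv2.INTER_CUBIC))
E
```

```text
(no output)
```

View pics/sc1.png

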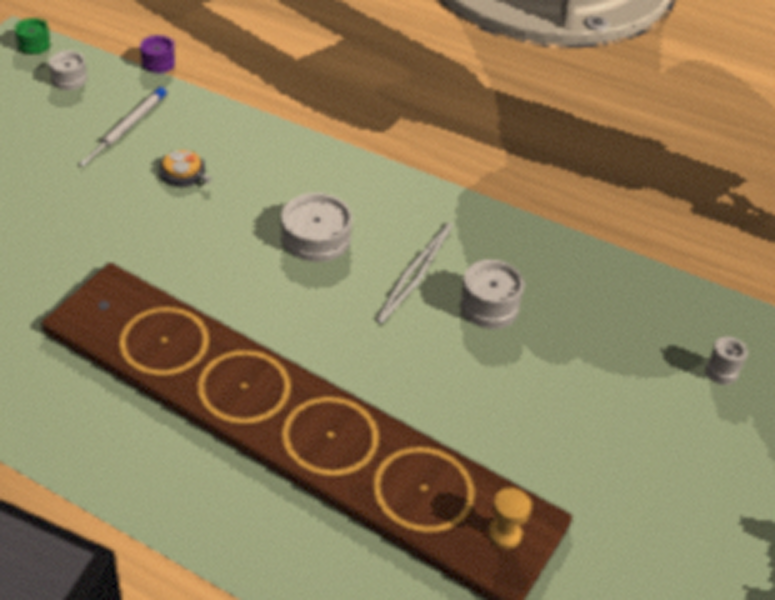

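View pics/sd1.png

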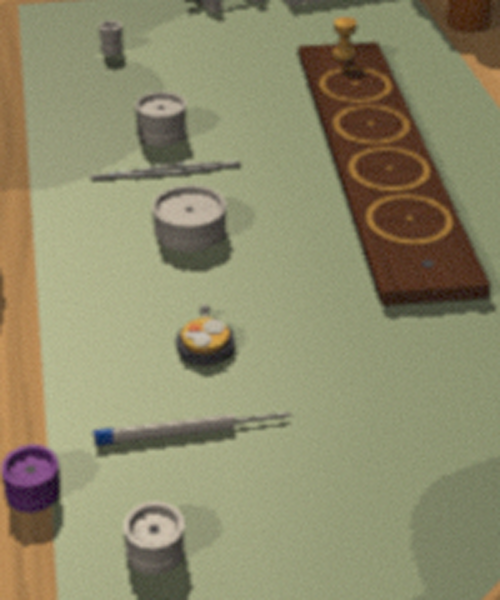

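Pixels read from the crops: the cup dots of the dies, the ring dots, and the movement. Next I intersect each with its known height in both cameras.

```bash
cat > h.py <<'E'
import numpy as np,cv2
from rig import r
from scipy.spatial.transform import Rotation as R
def hit(n,uv,z):
    p=r.camera_params(n);Rm=cv2.Rodrigues(p['rvec'])[0]
    d=Rm.T@[(uv[0]-p['cx'])/p['fx'],(uv[1]-p['cy'])/p['fy'],1];c=-Rm.T@p['tvec']
    return (c+d*(z-c[2])/d[2])[:2]
def whit(uv,z,pos,rot):
    p=r.camera_params('wrist');H=p['hand_eye'];Q=R.from_euler('xyz',rot).as_matrix()
    d=Q@H[:3,:3]@[(uv[0]-p['cx'])/p['fx'],(uv[1]-p['cy'])/p['fy'],1];c=Q@H[:3,3]+pos
    return (c+d*(z-c[2])/d[2])[:2]
E
python3 - <<'E'
from h import *
np.set_printoptions(precision=1,suppress=True)
P={'d22':((730,350),(111,29),24),'d33':((67,65),(153,529),18),'d44':((494,284),(161,107),26),'d56':((317,219),(189,210),20),
'far':((164,340),(409,218),14),'r3':((244,385),(390,168),14),'r2':((331,435),(371,123),14),'near':((424,488),(356,85),14),'post':((512,500),(345,25),50),
'mov':((183,165),(206,336),12),'crown':((207,181),(206,309),7),'green':((33,27),None,22),'purple':((158,45),(31,467),18),'tweez1':((447,228),None,5),'tweez2':((381,320),None,5)}
for k,(a,b,z) in P.items():
    A=hit('scene',(225+(a[0]+.5)/2.5-.5,160+(a[1]+.5)/2.5-.5),z);B=hit('side',(220+(b[0]+.5)/2.5-.5,165+(b[1]+.5)/2.5-.5),z) if b else ''
    print(k,A,B)
s=r.sense();print(s['clock'],R.from_euler('xyz',s['tcp_rot']).as_matrix())
E
```

```text
d22 [435.3 304.1] [437.4 303.3]
d33 [ 405.9 -314.3] [ 404.2 -314. ]
d44 [465.2 137.8] [465.5 138.2]
d56 [467.4 -12.1] [467.7 -13.1]
far [631.8 -45.6] [631.6 -44.6]
r3 [636.3  26. ] [637.4  26.8]
r2 [641.5  98.6] [641.7  99.8]
near [646.4 170.2] [646.7 168.7]
post [649.7 226.9] [647.5 219. ]
mov [ 461.4 -145.9] [ 458.9 -151.5]
crown [ 463.2 -120.5] [ 464.2 -117.1]
green [ 378.4 -377.2] 
purple [ 335.4 -260.8] [ 340.2 -256. ]
tweez1 [407.3  74.7] 
tweez2 [523.8  75.8] 
0.15 [[-0.9  0.4 -0. ]
 [ 0.4  0.9 -0. ]
 [-0.  -0.  -1. ]]
```

Both cameras agree to about 2 mm. The post is at the +y end, so these are the targets:

| Die | Target x, y (mm) |
|---|---|
| d22 | (646.5, 169.6) |
| d33 | (641.6, 99) |
| d44 | (636.8, 26.5) |
| d56 | (631.7, −45) |

I'll turn the tool to yaw π/2, which makes tool x = world y, tool y = world x and tool z = down.

```bash
python3 -m jog '[[[0,0,0.149],[0,0,0.012],1],[[0,0,0.149],[0,0,0.012],1],[[0,0,0.149],[0,0,0.012],1],[[0,0,0.149],[0,0,0.012],1],[[0,0,0.149],[0,0,0.012],1],[[0,0,0.149],[0,0,0.012],1],[[0,0,0.149],[0,0,0.012],1],[[0,0,0.149],[0,0,0.012],1],[[0,0,0],[0,0,0],1],[[0,0,0],[0,0,0],1]]' 40
python3 -m jog '[[[0,0,0],[-0.0346,0.0256,0],1],[[0,0,0],[-0.0346,0.0256,0],1],[[0,0,0],[-0.0346,0.0256,0],1],[[0,0,0],[-0.0346,0.0256,0],1],[[0,0,0],[-0.0346,0.0256,0],1],[[0,0,0],[-0.0346,0.0256,0],1],[[0,0,0],[-0.0346,0.0256,0],1],[[0,0,0],[-0.0346,0.0256,0],1],[[0,0,0],[0,0,0],1],[[0,0,0],[0,0,0],1],[[0,0,0],[0,0,0],1]]'
```

```text
clock: 1.15
eef_pos: [231.1, 580.6, 160.2]
tcp_rot: [-3.141, 0.001, 1.575]
contact_force: [-0.4, -0.1, 0.7]
opening: 0.997
grasp_force: 0.0
clock: 2.25
eef_pos: [435.8, 304.6, 160.8]
tcp_rot: [3.141, -0.001, 1.573]
contact_force: [-0.4, 0.6, -0.3]
opening: 1.0
grasp_force: 0.0
```

```bash
python3 -m jog '[[[0,0,0],[-0.001,0.0005,0.04],1],[[0,0,0],[0,0,0.04],1],[[0,0,0],[0,0,0.03],1],[[0,0,0],[0,0,0.016],1],[[0,0,0],[0,0,0],1],[[0,0,0],[0,0,0],0],[[0,0,0],[0,0,0],-0.2],[[0,0,0],[0,0,0],-0.4],[[0,0,0],[0,0,0],-0.6],[[0,0,0],[0,0,0],-0.8],[[0,0,0],[0,0,0],-1],[[0,0,0],[0,0,0],-1]]' 40
python3 -m jog '[[[0,0,0],[0,0,0],-1],[[0,0,0],[0,0,0],-1],[[0,0,0],[0,0,0],-1]]' 40
```

```text
clock: 3.45
eef_pos: [436.8, 303.2, 35.2]
tcp_rot: [3.141, -0.001, 1.571]
contact_force: [-2.0, 0.1, 7.6]
opening: 0.239
grasp_force: 38.8
clock: 3.75
eef_pos: [436.9, 303.2, 35.2]
tcp_rot: [3.141, -0.001, 1.571]
contact_force: [-1.0, -0.1, 7.1]
opening: 0.238
grasp_force: 38.8
```

Gripped. Next: lift, carry to the near ring, check, then set down.

```bash
python3 -m jog '[[[0,0,0],[0,0,-0.025],-1],[[0,0,0],[0,0,-0.03],-1],[[0,0,0],[0,0,-0.03],-1],[[0,0,0],[-0.0167,0.0262,0],-1],[[0,0,0],[-0.0167,0.0262,0],-1],[[0,0,0],[-0.0167,0.0262,0],-1],[[0,0,0],[-0.0167,0.0262,0],-1],[[0,0,0],[-0.0167,0.0262,0],-1],[[0,0,0],[-0.0167,0.0262,0],-1],[[0,0,0],[-0.0167,0.0262,0],-1],[[0,0,0],[-0.0167,0.0262,0],-1],[[0,0,0],[0,0,0],-1]]'
python3 -m jog '[[[0,0,0],[0,0,0.02],-1],[[0,0,0],[0,0,0.02],-1],[[0,0,0],[0,0,0.02],-1],[[0,0,0],[0,0,0],-1],[[0,0,0],[0,0,0],-1]]'
python3 - <<'E'
from h import *
cv2.imwrite('pics/s2.png',cv2.resize(r.grab_frame('scene')[160:400,225:535,::-1],None,fx=2.5,fy=2.5,interpolation=cv2.INTER_CUBIC))
E
```

```text
clock: 4.95
eef_pos: [649.2, 167.1, 119.8]
tcp_rot: [3.139, -0.0, 1.568]
contact_force: [0.6, 0.7, -1.2]
opening: 0.236
grasp_force: 39.3
clock: 5.45
eef_pos: [645.5, 169.5, 59.5]
tcp_rot: [-3.141, 0.0, 1.571]
contact_force: [0.2, -0.6, 0.3]
opening: 0.234
grasp_force: 39.3
```

View pics/s2.png

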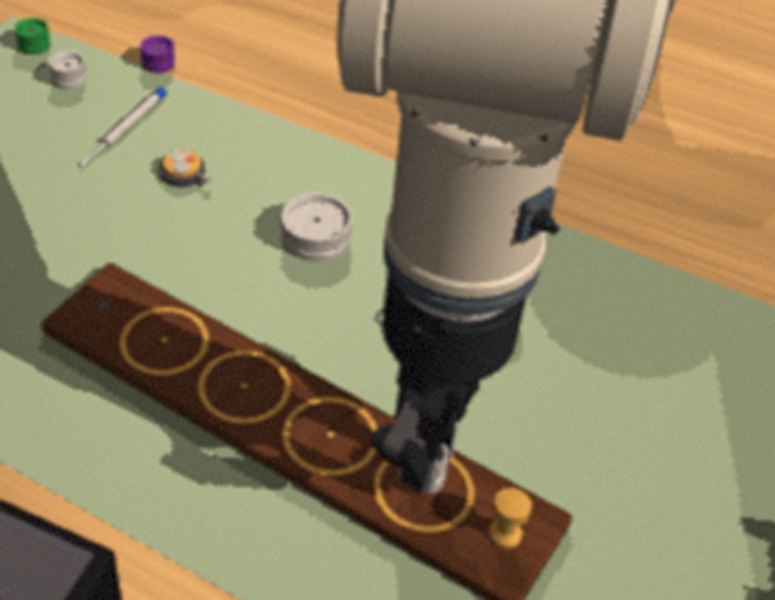

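The die hangs in the fingers over the near ring, about (430,480). I'll lower it and release.

```bash
python3 -m jog '[[[0,0,0],[0,0.0005,0.005],-1],[[0,0,0],[0,0.0005,0.004],-1],[[0,0,0],[0,0,0.001],-1],[[0,0,0],[0,0,0],-1]]'
python3 -m jog '[[[0,0,0],[0,0,0],-0.3],[[0,0,0],[0,0,0],0.2],[[0,0,0],[0,0,0],0.6],[[0,0,0],[0,0,0],1],[[0,0,0],[0,0,0],1],[[0,0,0],[0,0,0],1],[[0,0,0],[0,0,-0.03],1],[[0,0,0],[0,0,-0.04],1],[[0,0,0],[0,0,-0.03],1],[[0,0,0],[0,0,0],1]]'
```

```text
clock: 5.9
eef_pos: [647.1, 169.3, 49.4]
tcp_rot: [3.141, -0.0, 1.571]
contact_force: [0.4, 0.1, -0.4]
opening: 0.24
grasp_force: 39.5
clock: 6.9
eef_pos: [649.8, 170.0, 154.3]
tcp_rot: [3.134, -0.002, 1.571]
contact_force: [0.4, -0.3, -0.4]
opening: 0.998
grasp_force: 0.0
```

```bash
python3 -m jog '[[[0,0,0],[-0.0063,-0.0363,0],1],[[0,0,0],[-0.0063,-0.0363,0],1],[[0,0,0],[-0.0063,-0.0363,0],1],[[0,0,0],[-0.0063,-0.0363,0],1],[[0,0,0],[-0.0063,-0.0363,0],1],[[0,0,0],[0,0,0],1],[[0,0,0],[0,0,0.02],1],[[0,0,0],[0,0,0.02],1],[[0,0,0],[0,0,0],1]]'
```

```text
clock: 7.8
eef_pos: [464.4, 137.4, 107.2]
tcp_rot: [-3.138, 0.001, 1.571]
contact_force: [-0.7, 0.3, 0.9]
opening: 0.998
grasp_force: 0.0
```

```bash
python3 - <<'E'
from h import *
cv2.imwrite('pics/w3.png',r.grab_frame('wrist')[:,:,::-1])
E
```

```text
(no output)
```

View pics/w3.png

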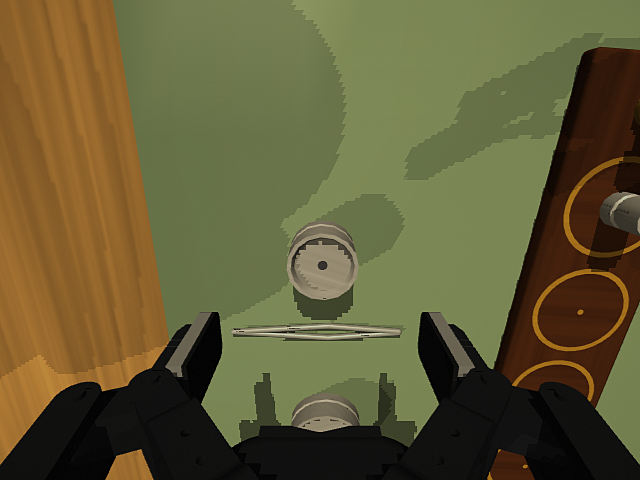

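d44 is centred between the jaws at (322,265). d22 stands on the near ring at about (605,210), leaning outward only by perspective. Descending.

```bash
python3 -m jog '[[[0,0,0],[0,0.0005,0.03],1],[[0,0,0],[0,0,0.025],1],[[0,0,0],[0,0,0.018],1],[[0,0,0],[0,0,0],1],[[0,0,0],[0,0,0],0.4],[[0,0,0],[0,0,0],0.1],[[0,0,0],[0,0,0],-0.2],[[0,0,0],[0,0,0],-0.5],[[0,0,0],[0,0,0],-0.8],[[0,0,0],[0,0,0],-1],[[0,0,0],[0,0,0],-1]]' 50
```

```text
clock: 8.95
eef_pos: [466.8, 138.0, 37.8]
tcp_rot: [3.14, -0.001, 1.571]
contact_force: [-3.0, -1.2, 9.2]
opening: 0.496
grasp_force: 49.2
```

```bash
python3 -m jog '[[[0,0,0],[0,0,-0.025],-1],[[0,0,0],[0,0,-0.03],-1],[[0,0,0],[0,0,-0.025],-1],[[0,0,0],[-0.0223,0.0342,0],-1],[[0,0,0],[-0.0223,0.0342,0],-1],[[0,0,0],[-0.0223,0.0342,0],-1],[[0,0,0],[-0.0223,0.0342,0],-1],[[0,0,0],[-0.0223,0.0342,0],-1],[[0,0,0],[0,0,0],-1],[[0,0,0],[0,0,0.025],-1],[[0,0,0],[0,0,0.025],-1],[[0,0,0],[0,0,0],-1]]'
python3 -m jog '[[[0,0,0],[0,0,0],-1],[[0,0,0],[0,0,0],-1]]'
```

```text
clock: 10.15
eef_pos: [634.3, 26.4, 63.8]
tcp_rot: [-3.136, 0.0, 1.571]
contact_force: [-1.5, 0.1, -0.7]
opening: 0.493
grasp_force: 51.5
clock: 10.35
eef_pos: [637.8, 26.5, 67.9]
tcp_rot: [3.14, -0.0, 1.571]
contact_force: [0.4, 0.4, -0.5]
opening: 0.492
grasp_force: 51.5
```

```bash
python3 -m jog '[[[0,0,0],[0,-0.0005,0.008],-1],[[0,0,0],[0,0,0.005],-1],[[0,0,0],[0,0,0.003],-1],[[0,0,0],[0,0,0],-1],[[0,0,0],[0,0,0],-1]]'
python3 -m jog '[[[0,0,0],[0,0,0],0.1],[[0,0,0],[0,0,0],0.4],[[0,0,0],[0,0,0],0.8],[[0,0,0],[0,0,0],1],[[0,0,0],[0,0,0],1],[[0,0,0],[0,0,0],1],[[0,0,0],[0,0,-0.03],1],[[0,0,0],[0,0,-0.04],1],[[0,0,0],[0,0,-0.03],1],[[0,0,0],[0,0,0],1]]'
```

```text
clock: 10.85
eef_pos: [636.5, 26.3, 51.8]
tcp_rot: [-3.142, -0.0, 1.571]
contact_force: [-7.2, 1.0, 16.6]
opening: 0.491
grasp_force: 53.3
clock: 11.85
eef_pos: [639.3, 26.4, 154.9]
tcp_rot: [3.134, -0.0, 1.571]
contact_force: [0.2, -1.4, 1.1]
opening: 1.002
grasp_force: 0.0
```

```bash
python3 -m jog '[[[0,0,0],[-0.0078,-0.0338,0],1],[[0,0,0],[-0.0078,-0.0338,0],1],[[0,0,0],[-0.0078,-0.0338,0],1],[[0,0,0],[-0.0078,-0.0338,0],1],[[0,0,0],[-0.0078,-0.0338,0],1],[[0,0,0],[0,0,0],1],[[0,0,0],[0,0,0.03],1],[[0,0,0],[0,0,0.03],1],[[0,0,0],[0,0,0.03],1],[[0,0,0],[0,0,0.02],1],[[0,0,0],[0,0,0.01],1],[[0,0,0],[0,0,0],1]]'
python3 -m jog '[[[0,0,0],[0,0,0],1],[[0,0,0],[0,0,0],0.5],[[0,0,0],[0,0,0],0.3],[[0,0,0],[0,0,0],0.1],[[0,0,0],[0,0,0],-0.2],[[0,0,0],[0,0,0],-0.5],[[0,0,0],[0,0,0],-1],[[0,0,0],[0,0,0],-1]]' 60
```

```text
clock: 13.05
eef_pos: [466.9, -12.6, 29.0]
tcp_rot: [-3.139, -0.0, 1.571]
contact_force: [-0.3, -0.4, -0.5]
opening: 0.999
grasp_force: 0.0
clock: 13.85
eef_pos: [468.3, -12.7, 31.6]
tcp_rot: [3.14, 0.0, 1.571]
contact_force: [-1.8, 0.1, 12.8]
opening: 0.631
grasp_force: 60.4
```

```bash
python3 -m jog '[[[0,0,0],[0,0,-0.025],-1],[[0,0,0],[0,0,-0.03],-1],[[0,0,0],[0,0,-0.025],-1],[[0,0,0],[-0.0065,0.0328,0],-1],[[0,0,0],[-0.0065,0.0328,0],-1],[[0,0,0],[-0.0065,0.0328,0],-1],[[0,0,0],[-0.0065,0.0328,0],-1],[[0,0,0],[-0.0065,0.0328,0],-1],[[0,0,0],[0,0,0],-1],[[0,0,0],[0,0,0.025],-1],[[0,0,0],[0,0,0.025],-1],[[0,0,0],[0,0,0],-1]]'
python3 -m jog '[[[0,0,0],[0,0,0],-1],[[0,0,0],[0,0,0],-1]]'
```

```text
clock: 15.05
eef_pos: [628.4, -44.9, 57.4]
tcp_rot: [-3.135, -0.0, 1.571]
contact_force: [-0.9, 0.1, -1.1]
opening: 0.626
grasp_force: 65.2
clock: 15.25
eef_pos: [632.1, -45.2, 61.7]
tcp_rot: [3.14, 0.0, 1.571]
contact_force: [0.5, 0.0, -1.9]
opening: 0.63
grasp_force: 65.2
```

```bash
python3 -m jog '[[[0,0,0],[0,0,0.008],-1],[[0,0,0],[0,0,0.005],-1],[[0,0,0],[0,0,0.0025],-1],[[0,0,0],[0,0,0],-1],[[0,0,0],[0,0,0],-1]]'
python3 -m jog '[[[0,0,0],[0,0,0],0.3],[[0,0,0],[0,0,0],0.6],[[0,0,0],[0,0,0],0.9],[[0,0,0],[0,0,0],1],[[0,0,0],[0,0,0],1],[[0,0,0],[0,0,0],1],[[0,0,0],[0,0,-0.03],1],[[0,0,0],[0,0,-0.04],1],[[0,0,0],[0,0,-0.03],1],[[0,0,0],[0,0,0],1]]'
```

```text
clock: 15.75
eef_pos: [631.5, -45.2, 45.8]
tcp_rot: [-3.142, -0.0, 1.571]
contact_force: [-4.5, -0.4, 10.2]
opening: 0.626
grasp_force: 66.5
clock: 16.75
eef_pos: [634.3, -45.4, 149.4]
tcp_rot: [3.134, 0.001, 1.571]
contact_force: [2.0, 0.2, 0.2]
opening: 0.996
grasp_force: 0.0
```

```bash
python3 -m jog '[[[0,0,0],[-0.0336,-0.0283,0],1],[[0,0,0],[-0.0336,-0.0283,0],1],[[0,0,0],[-0.0336,-0.0283,0],1],[[0,0,0],[-0.0336,-0.0283,0],1],[[0,0,0],[-0.0336,-0.0283,0],1],[[0,0,0],[-0.0336,-0.0283,0],1],[[0,0,0],[-0.0336,-0.0283,0],1],[[0,0,0],[-0.0336,-0.0283,0],1],[[0,0,0],[0,0,0],1],[[0,0,0],[0,0,0.03],1],[[0,0,0],[0,0,0],1],[[0,0,0],[0,0,0],1]]'
python3 - <<'E'
from h import *
s=r.sense();print(s['eef_pos'],s['tcp_rot'])
cv2.imwrite('pics/w4.png',r.grab_frame('wrist')[:,:,::-1])
E
```

```text
clock: 17.95
eef_pos: [404.8, -313.2, 114.3]
tcp_rot: [-3.14, -0.002, 1.571]
contact_force: [-0.6, -0.1, 0.1]
opening: 0.997
grasp_force: 0.0
[ 404.81350374 -313.2153453   114.27040496] [-3.13977778e+00 -1.50680491e-03  1.57118270e+00]
```

View pics/w4.png

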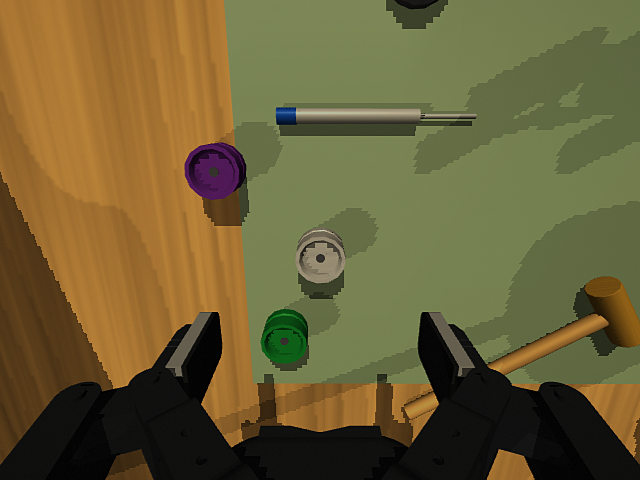

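The silver d33 at (320,258) is centred between the jaws, with the green (285,337) and purple (214,171) decoys clear of the finger paths. Descending and gripping.

```bash
python3 -m jog '[[[0,0,0],[-0.001,0,0.03],1],[[0,0,0],[0,0,0.025],1],[[0,0,0],[0,0,0.02],1],[[0,0,0],[0,0,0.01],1],[[0,0,0],[0,0,0],1],[[0,0,0],[0,0,0],0.2],[[0,0,0],[0,0,0],-0.1],[[0,0,0],[0,0,0],-0.4],[[0,0,0],[0,0,0],-0.7],[[0,0,0],[0,0,0],-1],[[0,0,0],[0,0,0],-1],[[0,0,0],[0,0,0],-1]]' 45
```

```text
clock: 19.2
eef_pos: [405.5, -315.3, 30.8]
tcp_rot: [3.141, 0.001, 1.571]
contact_force: [-2.4, 0.4, 8.5]
opening: 0.364
grasp_force: 43.8
```

```bash
python3 -m jog '[[[0,0,0],[0,0,-0.025],-1],[[0,0,0],[0,0,-0.035],-1],[[0,0,0],[0,0,-0.03],-1],[[0,0,0],[0,0,0],-1]]'
python3 -m jog '[[[0,0,0],[0.0376,0.0215,0],-1],[[0,0,0],[0.0376,0.0215,0],-1],[[0,0,0],[0.0376,0.0215,0],-1],[[0,0,0],[0.0376,0.0215,0],-1],[[0,0,0],[0.0376,0.0215,0],-1],[[0,0,0],[0.0376,0.0215,0],-1],[[0,0,0],[0.0376,0.0215,0],-1],[[0,0,0],[0.0376,0.0215,0],-1],[[0,0,0],[0.0376,0.0215,0],-1],[[0,0,0],[0.0376,0.0215,0],-1],[[0,0,0],[0.0376,0.0215,0],-1],[[0,0,0],[0,0,0],-1]]'
python3 -m jog '[[[0,0,0],[0,0,0],-1],[[0,0,0],[0,0,0],-1]]'
```

```text
clock: 19.6
eef_pos: [407.1, -316.6, 123.7]
tcp_rot: [3.136, 0.004, 1.571]
contact_force: [1.1, -1.2, -0.4]
opening: 0.366
grasp_force: 44.8
clock: 20.8
eef_pos: [643.8, 103.0, 119.2]
tcp_rot: [3.139, -0.001, 1.574]
contact_force: [-0.3, 0.2, -0.0]
opening: 0.365
grasp_force: 44.9
clock: 21.0
eef_pos: [640.6, 97.8, 119.0]
tcp_rot: [-3.14, 0.001, 1.571]
contact_force: [-0.2, 0.7, -1.4]
opening: 0.364
grasp_force: 44.9
```

```bash
python3 -m jog '[[[0,0,0],[0.0005,0.0005,0.025],-1],[[0,0,0],[0,0,0.025],-1],[[0,0,0],[0,0,0.01],-1],[[0,0,0],[0,0,0.005],-1],[[0,0,0],[0,0,0.005],-1],[[0,0,0],[0,0,0.004],-1],[[0,0,0],[0,0,0],-1],[[0,0,0],[0,0,0],-1]]'
```

```text
clock: 21.8
eef_pos: [642.5, 99.2, 46.3]
tcp_rot: [3.141, -0.0, 1.571]
contact_force: [0.5, -0.5, -0.3]
opening: 0.367
grasp_force: 44.9
```

```bash
python3 -m jog '[[[0,0,0],[0,-0.0005,0.0012],-1],[[0,0,0],[0,0,0],-1]]'
python3 -m jog '[[[0,0,0],[0,0,0],-0.1],[[0,0,0],[0,0,0],0.3],[[0,0,0],[0,0,0],0.7],[[0,0,0],[0,0,0],1],[[0,0,0],[0,0,0],1],[[0,0,0],[0,0,0],1],[[0,0,0],[0,0,-0.03],1],[[0,0,0],[0,0,-0.04],1],[[0,0,0],[0,0,-0.04],1]]'
python3 -m jog '[[[0,0,0],[0,-0.04,-0.02],1],[[0,0,0],[0,-0.04,-0.02],1],[[0,0,0],[0,-0.04,-0.02],1],[[0,0,0],[0,-0.04,-0.02],1],[[0,0,0],[0,-0.04,-0.02],1],[[0,0,0],[0,-0.04,0],1],[[0,0,0],[0.04,0,0],1],[[0,0,0],[0.04,0,0],1],[[0,0,0],[0.04,0,0],1],[[0,0,0],[0.04,0,0],1],[[0,0,0],[0,0,0],1],[[0,0,0],[0,0,0],1]]'
python3 - <<'E'
from h import *
cv2.imwrite('pics/s5.png',cv2.resize(r.grab_frame('scene')[160:400,225:535,::-1],None,fx=2.5,fy=2.5,interpolation=cv2.INTER_CUBIC))
cv2.imwrite('pics/d5.png',cv2.resize(r.grab_frame('side')[165:405,220:420,::-1],None,fx=2.5,fy=2.5,interpolation=cv2.INTER_CUBIC))
E
```

```text
clock: 22.0
eef_pos: [641.8, 99.2, 44.9]
tcp_rot: [3.141, -0.0, 1.571]
contact_force: [-0.0, 0.8, 0.3]
opening: 0.364
grasp_force: 45.1
clock: 22.9
eef_pos: [641.1, 99.0, 155.3]
tcp_rot: [-3.14, 0.0, 1.571]
contact_force: [0.8, -0.1, -0.1]
opening: 1.003
grasp_force: 0.0
clock: 24.1
eef_pos: [401.2, 259.5, 254.4]
tcp_rot: [-3.141, 0.001, 1.573]
contact_force: [-0.8, 0.2, -0.8]
opening: 0.997
grasp_force: 0.0
```

View pics/s5.png

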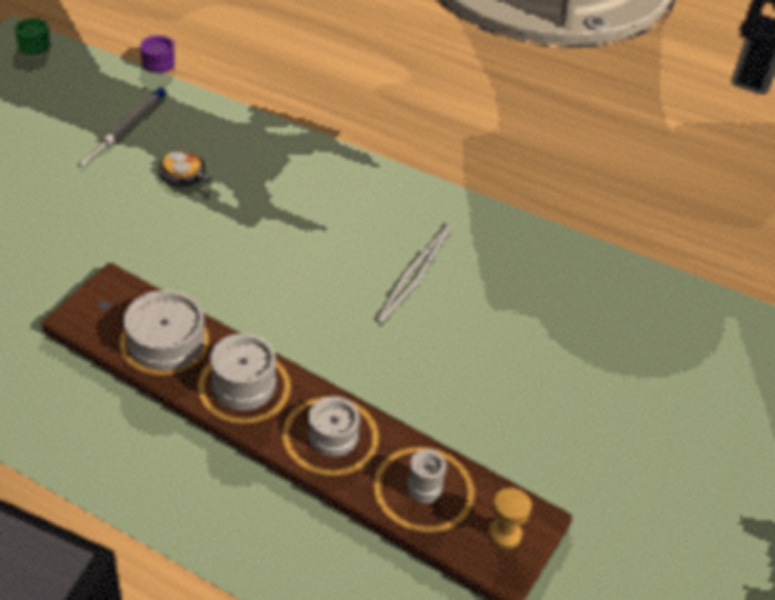

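View pics/d5.png

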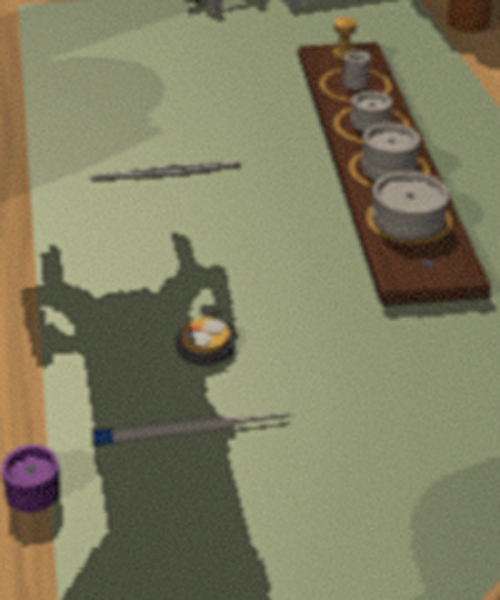

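Both views show all four dies upright. From the post outwards the scene-crop cup dots are 22 (429,462), 33 (334,420), 44 (243,360) and 56 (165,322). The movement is still at (183,165). Checking the centring in numbers.

```bash
python3 - <<'E'
from h import *
np.set_printoptions(precision=1,suppress=True)
T=[(646.5,169.6),(641.6,99.2),(636.8,26.4),(631.7,-45.1)]
e=[]
for a,b,z,t in zip([(429,464),(334,420),(243,360),(165,322)],[(357,59),(372,104),(391,141),(410,196)],(38,32,40,34),T):
    A=hit('scene',(225+(a[0]+.5)/2.5-.5,160+(a[1]+.5)/2.5-.5),z)-t;B=hit('side',(220+(b[0]+.5)/2.5-.5,165+(b[1]+.5)/2.5-.5),z)-t
    print(A,B);e+=[*A,*B]
if np.abs(e).max()<6: print(r.sign_off())
E
```

```text
[-2.1  0.6] [0.9 3.5]
[0.3 1. ] [0.2 1.7]
[-1.  -1.3] [-0.6 -0.4]
[-0.5  1.3] [-0.8  0.7]
the job is handed in; nothing more can be done
None
```

All four dies stand upright on their rings, 22, 33, 44 and 56 mm outwards from the post and within about 4 mm of centre by my camera check; the watch movement wasn't touched, and I handed the job in at about 24 s (no verdict was returned).

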